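Load the orange bearing block into the sprung scanning clamp

TASK

Put the orange printed bearing block into the clamp on the scanning turntable: press the red sprung jaw back, lower the block into the opened gap and let the jaw close on it, so that it stands upright on the clamp's floor, square and about midway across the jaws. Leave the blue block where it is.

Things in the scene. Friction and masses are not known exactly. Their poses are not given: they have to be found in the camera images.
- orange_block_c (a point): Centre of the loose orange bearing block (105 to 210 g), upright on the table, centre 30 mm up: 36 mm thick along x, 60 long along y, 60 tall along z. Lower half a plain box, top rounded like a pillow block, a steel bearing shown on both flat x faces. Grip it across its 36 mm thickness. In the clamp its two y ends face jaw and stop.
- blue_block_c (a point): Centre of the blue bearing block, same shape, size and axes as the orange one; it must stay where it is. (A white block and a grey flange stand near, not wanted either.)
- seat (a point): Clamp floor where the block goes, 42 mm above the table, on a fixed black turntable (300 mm diameter). z up, y = way the jaw opens. Loaded block: centre 30 mm above this point, its y along this y (either way). Dark fixed stop: 60 mm wide, 20 high above the floor, from y -45 to -30 mm. Gap open at both x sides. Bracket behind the jaw: y 113 to 127 mm, 50 high.
- jaw (a joint): Opening of the red sprung jaw (m), 0 closed to 0.050, towards the seat's +y. Upright plate 60 mm wide, 12 thick, top 60 mm above the clamp floor; inner face at seat y = 5 mm + this value (closed gap 35 mm, less than the block). Spring 3 N at 0, 5.5 at 0.025, 8 at 0.050. Let go, it closes in about half a second and slides the block to the stop; 0.025 with the block in.
Mind the look-alikes: they are no part of the job. Of the things that look like the part that bears orange_block_c, the largest one is meant.

How it is judged:
By the outcome, as a careful person would: the job done as asked, in the order asked, and still so for the second after the job is handed in, with the robot touching nothing.
It also fails if it takes over 38 s, if anything falls off the work surface, if the arm or the gripper's body presses on something with over 40 N, if the wrist force passes 120 N, or if a joint passes its speed limit or range.

ROBOT

A 6-joint arm with a two-finger parallel gripper is mounted at the origin on the work surface. World frame = base frame: x ahead of the robot, y to its left, z up, the work surface at z = 0. Lengths are in m, angles in rad, forces in N, time in s.
With the tool pointing down it reaches from about 0.325 to 0.9 m from the base axis. Payload 6.1 kg.
Tool frame: the origin (TCP) lies on the centre line of the jaws, within the pads' length; the fingertips stand 11 mm ahead of it and the grasp point (between the pads) lies 8 mm behind it; z points along the fingers, y is the direction in which the jaws open and shut (so a half turn about z gives the same grasp; the last joint's range is limited). The gripper opens to 87 mm and grips with 3 to 60 N. Pads are 19 mm wide; open, the fingers measure 117 mm over their backs; the gripper's body (75 mm by 190 mm) begins 51 mm behind the grasp point.
Start: joints at [-1.385, 0.22, 1.526, -0, 1.395, -0.126], TCP at [0.192, -0.595, 0.234] pointing down, gripper open.
Joint ranges: [-2.98, 2.98], [-0.91, 2.08], [0.09, 2.57], [-1.24, 4.39], [0.2, 2.65], [-2.68, 2.68]. Speed limits (rad/s): [2.57, 2.57, 3.01, 3.14, 3.14, 3.14].

INTERFACE

Orientations are given as [roll, pitch, yaw] about the fixed x, y, z axes, in that order (R = Rz(yaw) Ry(pitch) Rx(roll)).
In Python, from rig import env gives the robot as it stands.
- The arm moves only by the shell command python3 -m crank 'ROWS' [OPENING] [FORCE]. ROWS is JSON, a list of rows, each a list of 6 numbers: the shift along the tool's x, y, z in m, then the turn, a rotation vector about the tool's x, y, z in rad. In form: [[x, y, z, ax, ay, az], ...]. A call has 1 to 5 rows; each row is the pose to reach, as a shift and turn from the pose measured when the call began, along the tool's axes at that moment; what a row does not reach only later rows make up. A row lasts 1/12 s, in which the tool goes at most 41.7 mm and 7.16 degrees, less where a joint would pass 70% of its speed; a pose out of reach is approached as far as the arm can. A call with a gripper value outside its range is refused whole. OPENING is the finger opening in m, from 0 to 0.087, set as the call begins (- or left out, the last holds). The fingers move at their own pace and stop on an object; FORCE is the grip in N (left out, the last holds). Time passes only in rows, so rows that repeat a pose let the fingers close. It gives the time, the measured TCP pose, the force and the opening at its end, in the units of the state.
- env.get_state(): the state, without advancing time (a new reading comes with each control period).
- env.snapshot(name): name is "scene" or "top" or "wrist"; returns a dict with "img" (480x640x3 uint8, red, green, blue), "vertical_fov" (degrees; the focal length in pixels is half the picture's height over the tangent of half this angle, whatever the lens; pixels are square), "cx", "cy" (the principal point, pixels), "k1" (the pictures are not rectified: a ray, as slopes to the right and down, at radius r is drawn at 1 + k1 r^2 times it, then the intrinsics apply), "eye" and "attitude" of the camera in the world. Camera axes: x right, y up, looking along -z (the intrinsics and any distortion apply to the point x, -y, -z); pixel columns grow to the right and rows downward; lengths in m; the calibration is good to about 2 mm. A picture is of the moment at which its call begins. There is no depth.
- env.close_job(): hands the job in, once; it reports no verdict.
Trained networks look in the newest picture that a camera, given by its name, has taken for a name from the list of things; names that differ only in an ending like _2 or _b are one class to them, and where a whole thing is asked for, a point or a joint stands for the part that bears it (a point fixed in the world has none). Each returns a list of dicts, best first, with "score" (0 to 1); they miss things now and then, are a little off and sometimes report something else, mostly with a low value. They report only what shows in the picture. A call takes as long as a camera call. They do not tell look-alikes from the thing itself.
- env.masks_of(camera, target): "pixels" (480x640 bool, what is visible of it) and "point" ([column, row] in pixels, amid what is visible of it).
- env.spot_point(camera, target): "point" ([column, row] in pixels: a listed point, or the origin of a listed thing).
The state is a dict: "time": time; "joints": joint angles; "qd": joint speeds; "effort": joint torques, N m; "tcp_pos": TCP position; "tcp_rot": TCP orientation; "contact_force": force on the tool from outside, world axes, zero at the start; "ft_torque": the same for the moment, N m; "opening": finger opening in m.
Only numpy, scipy, OpenCV 4.12 (cv2) and the standard library are available. Lean on these libraries where they do the work, as an engineer would, in place of code of your own. Each camera call takes 0.05 s, during which the arm holds its last target.

## Working session

There is one attempt and no reset: what is moved stays moved. The work goes in short steps, Python scripts to look and compute and a shell command to move; the robot and the scene stay as the last step left them, time stands still between calls to the robot, and variables do not carry over. Pictures are saved under pics/ and viewed, and the job is handed in when it is done.

```bash
ls; mkdir -p pics; cat > h.py <<'E'
import numpy as np, cv2
from rig import env
from scipy.spatial.transform import Rotation as R
def save(s,n):
    cv2.imwrite('pics/'+n+'.png', s['img'][:,:,::-1])
def att(s):
    a=np.array(s['attitude'],float)
    if a.shape==(3,3): return a
    if a.shape==(4,): raise Exception('quat')
    return R.from_euler('xyz',a).as_matrix()
def K(s):
    f=240/np.tan(np.radians(s['vertical_fov'])/2); return f
def ray(s,p):
    f=K(s); d=np.array([(p[0]-s['cx'])/f,(p[1]-s['cy'])/f]); u=d.copy()
    for _ in range(30): u=d/(1+s['k1']*(u@u))
    v=att(s)@np.array([u[0],-u[1],-1.]); return np.array(s['eye']),v
def onz(s,p,z):
    e,v=ray(s,p); return e+v*(z-e[2])/v[2]
def proj(s,P):
    P=np.atleast_2d(P); c=(P-np.array(s['eye']))@att(s)
    u=np.c_[c[:,0],-c[:,1]]/(-c[:,2:3]); r2=(u**2).sum(1,keepdims=True)
    u=u*(1+s['k1']*r2)*K(s); return u+[s['cx'],s['cy']]
E
python3 - <<'E'
from h import *
for n in ['scene','top','wrist']:
    s=env.snapshot(n); save(s,n+'0')
    print(n,{k:v for k,v in s.items() if k!='img'})
    for t in ['orange_block_c','blue_block_c','seat','jaw']:
        try:
            for d in env.spot_point(n,t)[:4]: print(' pt',t,np.round(d['point'],1),round(d['score'],2))
        except Exception as e: print(t,e)
        try:
            for d in env.masks_of(n,t)[:5]:
                print(' mask',t,np.round(d['point'],1),round(d['score'],2),d['pixels'].sum())
        except Exception as e: print(t,e)
print(env.get_state())
E
```

```text
pics
scene {'vertical_fov': 51.43837970330103, 'cx': 306.6816339913837, 'cy': 240.31125146527827, 'k1': 0.04763860567092001, 'eye': array([1.13773142, 0.36185786, 0.55346925]), 'attitude': array([ 0.92321302, -0.01053315,  2.20059939])}
 pt orange_block_c [217.2 230.7] 0.83
 pt orange_block_c [168.4 236.8] 0.71
 pt orange_block_c [191.7 202.6] 0.55
 mask orange_block_c [193.3 203.1] 0.96 921
 mask orange_block_c [216.8 230.3] 0.83 524
 mask orange_block_c [168.  240.1] 0.69 430
 pt blue_block_c [232.5 172. ] 0.73
 mask blue_block_c [235.1 172.1] 0.56 889
 pt seat [420.3 266.1] 0.58
 mask seat [423.  286.5] 0.93 20209
jaw it knows: blue_block, orange_block, seat
top {'vertical_fov': 47.69028631024954, 'cx': 318.400697683427, 'cy': 237.29732000230914, 'k1': 0.023326365403988976, 'eye': array([ 0.52486696, -0.04883828,  0.86402999]), 'attitude': array([ 0.06893856,  0.00874862, -1.57382346])}
 pt orange_block_c [419.8 196.3] 0.69
 pt orange_block_c [483.6 222.2] 0.67
 pt orange_block_c [448.1 160.5] 0.62
 mask orange_block_c [448.4 161.2] 0.78 617
 mask orange_block_c [481.3 219.1] 0.63
[... 521 characters left out ...]
w it knows: blue_block, orange_block, seat
{'time': 1.2, 'joints': array([-1.38509473e+00,  2.20417832e-01,  1.52653609e+00, -1.09274726e-05,
        1.39468130e+00, -1.26138623e-01]), 'qd': array([-0.00039506, -0.00080243, -0.0009871 , -0.00153621,  0.00157172,
        0.00024724]), 'effort': array([-7.30499069e-04, -4.94578886e+01, -3.87706947e+01,  6.97738118e-02,
        4.68424195e-02, -1.18930043e-05]), 'tcp_pos': array([ 0.19172283, -0.59484627,  0.23350746]), 'tcp_rot': array([-3.14154907e+00,  5.31787870e-06,  3.11842135e-01]), 'contact_force': array([-0.18471321,  0.07592395, -0.40852291]), 'ft_torque': array([-0.03232977,  0.01197184,  0.00097161]), 'opening': 0.08744130128460463}
```

View pics/top0.png

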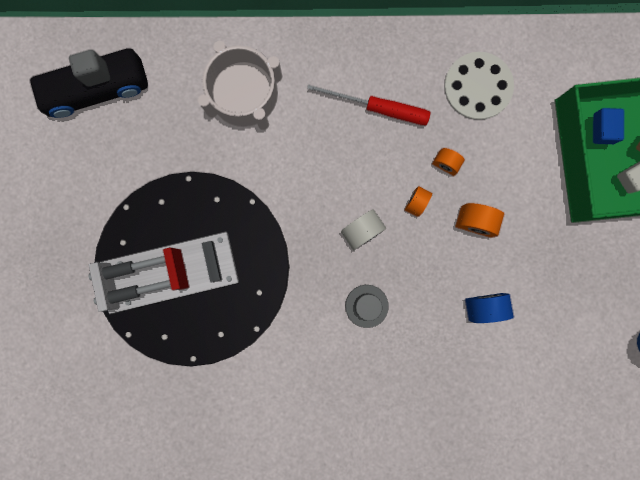

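View pics/scene0.png

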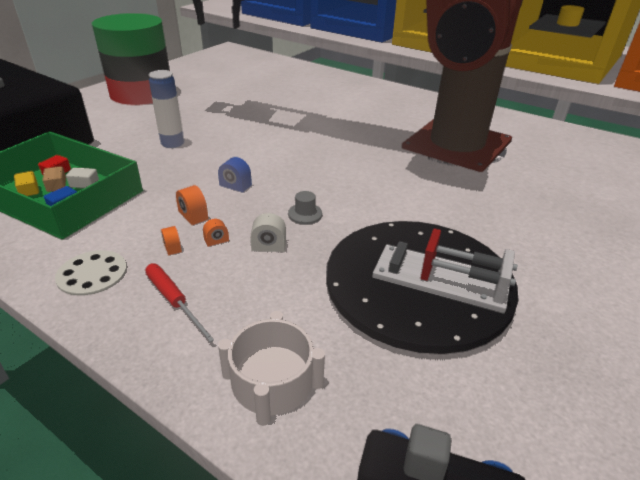

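The top view shows the largest orange block at (480,219) with two smaller look-alikes at (448,161) and (420,200). The blue block is at (489,308). In the clamp, the red jaw is at (175,268) and the dark stop at (212,261). I'll fit poses by silhouettes in the top and scene views.

```bash
cat > fit.py <<'E'
from h import *
from scipy.optimize import minimize
def block(p,z0=0.0):
    x,y,w=p
    a=np.linspace(0,np.pi,25); prof=np.r_[[[-.03,0],[.03,0]],np.c_[.03*np.cos(a),.03+.03*np.sin(a)]]
    P=np.array([[sx*.018,q[0],q[1]] for sx in(-1,1) for q in prof])
    return P@R.from_euler('z',w).as_matrix().T+[x,y,z0]
def box(p,ylo,yhi,hx,zlo,zhi,z0=.042):
    x,y,w=p
    P=np.array([[a,b,c] for a in(-hx,hx) for b in(ylo,yhi) for c in(zlo,zhi)])
    return P@R.from_euler('z',w).as_matrix().T+[x,y,z0]
def render(s,P,sub=4):
    q=proj(s,P); h=cv2.convexHull(q.astype(np.float32))
    m=np.zeros((480*sub,640*sub),np.uint8)
    cv2.fillConvexPoly(m,np.round((h*sub+ (sub-1)/2)).astype(np.int32),255)
    return cv2.resize(m,(640,480),interpolation=cv2.INTER_AREA)/255.
def fit(views,model,p0):
    def cost(p):
        c=0
        for s,m in views:
            r=render(s,model(p)); c+=np.abs(r-m).sum()/m.sum()
        return c
    best=None
    for dw in (-.3,-.1,.1,.3):
        sim=np.array([[0,0,dw],[.012,0,dw],[0,.012,dw],[.003,.003,dw+.15]])+p0
        o=minimize(cost,p0,method='Nelder-Mead',options=dict(initial_simplex=sim,xatol=1e-4,fatol=1e-4,maxiter=300))
        if best is None or o.fun<best.fun: best=o
    return best.x,best.fun
def colmask(s,col,pt,rad=60):
    hsv=cv2.cvtColor(s['img'],cv2.COLOR_RGB2HSV); H,S,V=[hsv[:,:,i].astype(int) for i in range(3)]
    if col=='orange': m=(H>6)&(H<20)&(S>150)
    if col=='red': m=((H<6)|(H>173))&(S>150)&(V>50)
    if col=='blue': m=(H>105)&(H<128)&(S>110)
    m=cv2.morphologyEx(m.astype(np.uint8),cv2.MORPH_CLOSE,np.ones((3,3)))
    n,l,st,c=cv2.connectedComponentsWithStats(m)
    k=min(range(1,n),key=lambda i:np.hypot(*(c[i]-pt))+(1e3 if st[i,4]<60 else 0))
    m=(l==k).astype(np.uint8)
    cs,_=cv2.findContours(m,cv2.RETR_EXTERNAL,cv2.CHAIN_APPROX_NONE)
    cv2.drawContours(m,[cv2.convexHull(np.vstack(cs))],-1,1,-1)
    return m.astype(float)
def draw(s,P,img,color=(0,255,0)):
    h=cv2.convexHull(proj(s,P).astype(np.float32)); cv2.polylines(img,[np.round(h).astype(np.int32)],True,color,1)
E
cat > a.py <<'E'
from fit import *
import pickle
T=env.snapshot('top'); S=env.snapshot('scene')
def both(col,pt,ps,model,p0,n):
    mt=colmask(T,col,pt); ms=colmask(S,col,ps); print(n,'px',mt.sum(),ms.sum())
    for v in ([(T,mt),(S,ms)],[(T,mt)],[(S,ms)]):
        p,c=fit(v,model,p0); print(n,np.round(p,4),round(c,3))
        if len(v)==2: best=p
    return best
print(onz(T,(481,219),.04),onz(T,(489,308),.04),onz(T,(175,268),.09))
o=both('orange',(481,219),(193,203),block,np.r_[onz(T,(481,219),.04)[:2],0],'orange')
b=both('blue',(489,308),(235,172),block,np.r_[onz(T,(489,308),.04)[:2],0],'blue')
g=onz(T,(187,267),.042)[:2]
j=both('red',(175,268),(432,255),lambda p:box(p,.005,.017,.03,0,.06),np.r_[g,1.75],'jaw')
pickle.dump((o,b,j),open('poses.pkl','wb'))
for s,n in((T,'top'),(S,'scene')):
    im=s['img'][:,:,::-1].copy()
    draw(s,block(o),im);draw(s,block(b),im)
    draw(s,box(j,.005,.017,.03,0,.06),im);draw(s,box(j,-.045,-.03,.03,0,.02),im,(255,255,0));draw(s,box(j,.113,.127,.03,0,.05),im,(255,0,255))
    x0,y0=((80,150) if n=='top' else (150,130))
    im=im[y0:y0+200,x0:x0+440 if n=='top' else x0+400]
    cv2.imwrite(f'pics/ov_{n}.png',cv2.resize(im,None,fx=1.8,fy=1.8,interpolation=cv2.INTER_CUBIC))
E
python3 a.py
```

```text
[ 0.60872595 -0.28865152  0.04      ] [ 0.47458153 -0.29731856  0.04      ] [0.53524368 0.1621505  0.09      ]
orange px 1236.0 1695.0
orange [ 0.6091 -0.2912 -0.2873] 0.525
orange [ 0.609  -0.2915 -0.2772] 0.042
orange [ 0.6161 -0.2769 -0.2289] 0.438
blue px 1221.0 185.0
blue [ 0.468  -0.2995 -0.7725] 2.888
blue [ 0.4748 -0.3032  0.147 ] 0.036
blue [ 0.4038 -0.3584 -0.7893] 2.089
jaw px 729.0 498.0
jaw [0.5317 0.1754 3.3892] 0.279
jaw [0.5374 0.1552 0.2487] 0.126
jaw [0.5362 0.1535 0.2437] 0.14
```

```bash
sed -i 's/np.r_\[g,1.75\]/np.r_[g,0.25]/; s/if col==.orange.: m=(H>6)/if col=="orange": m=(H>8)/' a.py; sed -i "s/ms=colmask(S,col,ps)/ms=(colmask(S,col,ps) if col=='red' else env.masks_of('scene',col+'_block_c')[0]['pixels'].astype(float))/" a.py; python3 a.py
```

```text
[ 0.60872595 -0.28865152  0.04      ] [ 0.47458153 -0.29731856  0.04      ] [0.53524368 0.1621505  0.09      ]
orange px 1238.0 437.0
orange [ 0.6085 -0.2915 -0.6585] 2.942
orange [ 0.609  -0.2917 -0.2753] 0.042
orange [-2.3202 -0.5853 -2.2374] 1.0Traceback (most recent call last):
  File "a.py", line 12, in <module>
    b=both('blue',(489,308),(235,172),block,np.r_[onz(T,(489,308),.04)[:2],0],'blue')
  File "a.py", line 5, in both
    mt=colmask(T,col,pt); ms=(colmask(S,col,ps) if col=='red' else env.masks_of('scene',col+'_block_c')[0]['pixels'].astype(float)); print(n,'px',mt.sum(),ms.sum())
                                                                   ~~~~~~~~~~~~~~~~~~~~~~~~~~~~~~~~~~~~^^^
IndexError: list index out of range
```

View pics/ov_top.png

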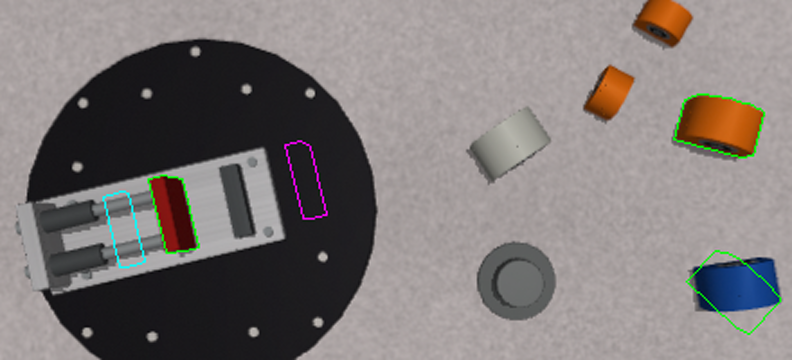

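View pics/ov_scene.png

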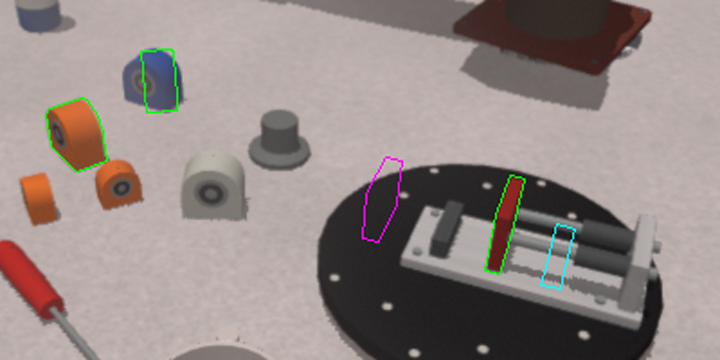

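```bash
cat > b.py <<'E'
from fit import *
import pickle
T=env.snapshot('top'); S=env.snapshot('scene')
mt=colmask(T,'red',(175,268)); ms=colmask(S,'red',(432,255))
M=lambda p:box(p,.005,.017,.03,0,.06)
g=np.r_[onz(T,(187,267),.042)[:2],.25]
for v in ([(T,mt)],[(S,ms)],[(T,mt),(S,ms)]): j,c=fit(v,M,g);print(np.round(j,4),c)
o,_=fit([(T,colmask(T,'orange',(481,219)))],block,np.r_[.609,-.2915,-.277])
b,_=fit([(T,colmask(T,'blue',(489,308)))],block,np.r_[.4748,-.3032,.147])
print(o,b)
pickle.dump((o,b,j),open('poses.pkl','wb'))
for s,n in((T,'top'),(S,'scene')):
    im=s['img'][:,:,::-1].copy()
    draw(s,block(o),im);draw(s,block(b),im)
    draw(s,box(j,.005,.017,.03,0,.06),im);draw(s,box(j,-.045,-.03,.03,0,.02),im,(255,255,0));draw(s,box(j,.113,.127,.03,0,.05),im,(255,0,255))
    x0,y0=((80,150) if n=='top' else (150,130))
    im=im[y0:y0+200,x0:x0+440 if n=='top' else x0+400]
    cv2.imwrite(f'pics/ov2_{n}.png',cv2.resize(im,None,fx=1.8,fy=1.8,interpolation=cv2.INTER_CUBIC))
print(env.get_state()['time'])
E
python3 b.py
```

```text
[0.5374 0.155  0.245 ] 0.12119361405764492
[0.5335 0.1528 0.2414] 0.13464844523668054
[0.5367 0.1538 0.2425] 0.2750339784862446
[ 0.60891944 -0.29177057 -0.28243725] [ 0.47465441 -0.3032698   0.13635648]
1.6
```

View pics/ov2_top.png

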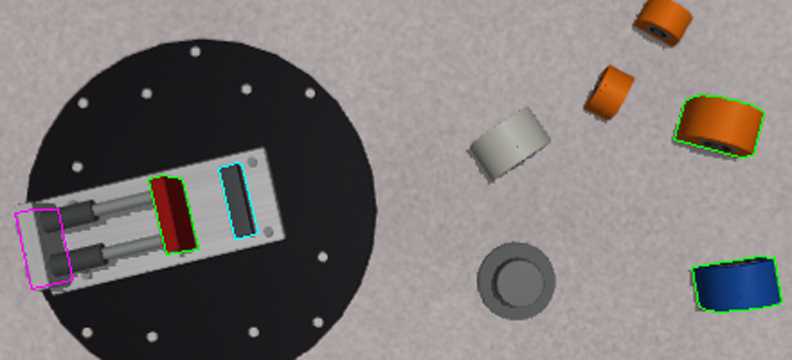

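View pics/ov2_scene.png

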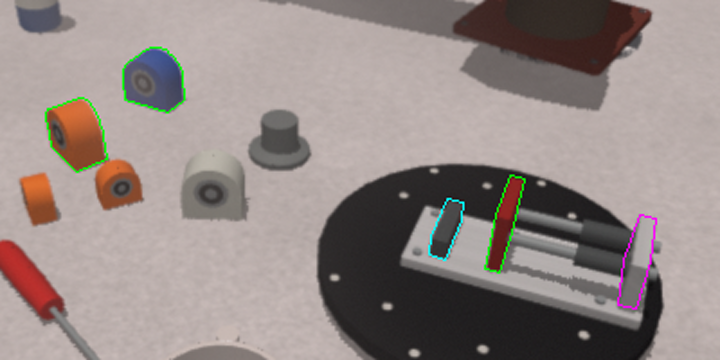

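The overlays agree in both views: jaw, stop and bracket all line up, as do the orange and blue outlines. I'll grasp 26 mm above the block's base and start moving.

```bash
cat > go.py <<'E'
import sys
from h import *
# target: x y z psi -> shift & turn in tool axes
def go(x,y,z,psi):
    st=env.get_state(); Rc=R.from_euler('xyz',st['tcp_rot']); Rt=R.from_euler('xyz',[np.pi,0,psi])
    d=Rc.inv().apply(np.array([x,y,z])-st['tcp_pos']); w=(Rc.inv()*Rt).as_rotvec()
    print('t',round(st['time'],2),'tcp',np.round(st['tcp_pos'],4),'rot',np.round(st['tcp_rot'],4),'F',np.round(st['contact_force'],1),'op',round(st['opening'],4))
    print('shift',np.round(d,4),'turn',np.round(w,4))
SE=np.array([.5370,.1545,.042]); SY=.243
def seat(x,y,z): # seat-local -> world
    return R.from_euler('z',SY).apply([x,y,z])+SE
if __name__=='__main__':
    a=[float(v) for v in sys.argv[2:]]
    if sys.argv[1]=='w': go(*a)
    else: # seat-local tcp x,y,z above floor
        go(*seat(*a[:3]),SY+np.pi/2+(a[3] if len(a)>3 else 0))
E
python3 go.py w .609 -.2917 .13 1.288
```

```text
t 1.6 tcp [ 0.1917 -0.5949  0.2335] rot [-3.1416  0.      0.3118] F [-0.   0.6  0.3] op 0.0873
shift [ 0.4902 -0.1605  0.1035] turn [-0.     -0.     -0.9762]
```

```bash
python3 -m crank '[[0.15,-0.05,0.03,0,0,-0.3],[0.15,-0.05,0.03,0,0,-0.4],[0.2,-0.07,0.04,0,0,-0.6],[0.2,-0.07,0.04,0,0,-0.6],[0.2,-0.07,0.04,0,0,-0.6]]' 0.07; python3 go.py w .609 -.2917 .13 1.288
```

```text
time: 2.02
tcp_pos: [0.3561, -0.4701, 0.1947]
tcp_rot: [3.141, 0.0, 0.917]
contact_force: [0.5, -1.5, 0.7]
opening: 0.0709
t 2.02 tcp [ 0.3561 -0.4701  0.1947] rot [3.1411e+00 1.0000e-04 9.1750e-01] F [ 0.5 -1.5  0.7] op 0.0709
shift [0.2954 0.0924 0.0647] turn [ 4.000e-04  2.000e-04 -3.705e-01]
```

```bash
python3 -m crank '[[0.295,0.092,0.065,0,0,-0.37],[0.295,0.092,0.065,0,0,-0.37],[0.295,0.092,0.065,0,0,-0.37],[0.295,0.092,0.065,0,0,-0.37],[0.295,0.092,0.065,0,0,-0.37]]'; python3 go.py w .609 -.2917 .13 1.288
```

```text
time: 2.43
tcp_pos: [0.5228, -0.352, 0.1519]
tcp_rot: [3.141, 0.001, 1.288]
contact_force: [0.9, -0.9, 0.4]
opening: 0.07
t 2.43 tcp [ 0.5228 -0.352   0.1519] rot [3.1408e+00 5.0000e-04 1.2881e+00] F [ 0.9 -0.9  0.4] op 0.07
shift [0.082  0.0659 0.0219] turn [0.0008 0.0005 0.0001]
```

```bash
python3 -m crank '[[0.082,0.066,0.022,0,0,0],[0.082,0.066,0.022,0,0,0],[0.082,0.066,0.022,0,0,0],[0.082,0.066,0.022,0,0,0],[0.082,0.066,0.022,0,0,0]]'; python3 - <<'E'
from fit import *
import pickle
o,b,j=pickle.load(open('poses.pkl','rb'))
s=env.snapshot('wrist'); im=s['img'][:,:,::-1].copy(); draw(s,block(o),im); cv2.imwrite('pics/w1.png',im)
E
python3 go.py w .609 -.2917 .018 1.288
```

```text
time: 2.85
tcp_pos: [0.6098, -0.2902, 0.1291]
tcp_rot: [-3.141, 0.0, 1.291]
contact_force: [-0.9, -0.4, -0.2]
opening: 0.0704
t 2.9 tcp [ 0.6091 -0.2914  0.1296] rot [-3.1415e+00  8.0000e-04  1.2894e+00] F [-0.1  0.6  0.6] op 0.0695
shift [-0.0002  0.      0.1116] turn [-0.0001  0.0008  0.0014]
```

View pics/w1.png

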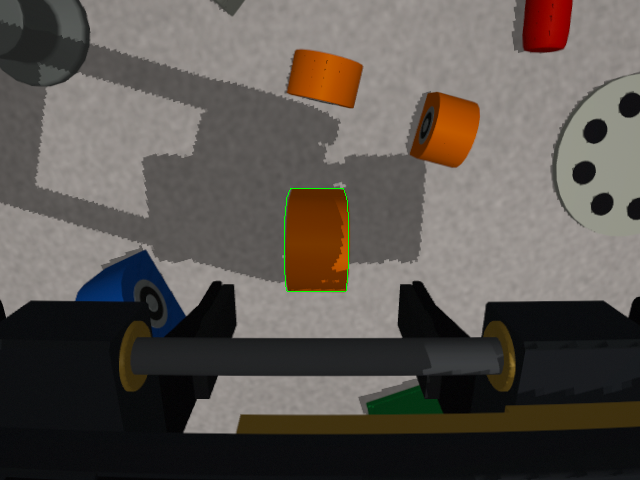

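The projected outline sits on the block at (317,240) in the wrist view to within a pixel, centred between the fingers. Descending now.

```bash
python3 -m crank '[[0,0,0.035,0,0,0],[0,0,0.07,0,0,0],[0,0,0.1,0,0,0],[0,0,0.112,0,0,0],[0,0,0.112,0,0,0]]'; python3 go.py w .609 -.2917 .018 1.288
```

```text
time: 3.32
tcp_pos: [0.6061, -0.2915, 0.0144]
tcp_rot: [-3.136, -0.0, 1.288]
contact_force: [-0.9, -0.6, 0.7]
opening: 0.0702
t 3.32 tcp [ 0.6061 -0.2915  0.0144] rot [-3.1363e+00 -4.0000e-04  1.2876e+00] F [-0.9 -0.6  0.7] op 0.0702
shift [ 0.0007  0.0028 -0.0036] turn [-0.0053 -0.0004 -0.0004]
```

```bash
python3 -m crank '[[0.001,0.003,-0.0035,-0.005,0,0],[0.001,0.003,-0.0035,-0.005,0,0],[0.001,0.003,-0.0035,-0.005,0,0]]'; python3 go.py w .609 -.2917 .018 1.288
```

```text
time: 3.57
tcp_pos: [0.6108, -0.2928, 0.0209]
tcp_rot: [3.138, 0.001, 1.287]
contact_force: [-0.3, -0.2, 1.0]
opening: 0.0699
t 3.57 tcp [ 0.6108 -0.2928  0.0209] rot [3.1377e+00 8.0000e-04 1.2872e+00] F [-0.3 -0.2  1. ] op 0.0699
shift [ 0.0006 -0.0021  0.0029] turn [ 0.0039  0.0008 -0.0008]
```

```bash
python3 -m crank '[[0,-0.001,0.002,0.002,0,0],[0,-0.001,0.002,0.002,0,0],[0,-0.001,0.002,0.002,0,0],[0,-0.001,0.002,0.002,0,0],[0,-0.001,0.002,0.002,0,0]]'; python3 go.py w .609 -.2917 .018 1.288
```

```text
time: 3.98
tcp_pos: [0.6099, -0.2925, 0.019]
tcp_rot: [3.14, 0.001, 1.287]
contact_force: [0.3, 0.6, -0.1]
opening: 0.0698
t 3.98 tcp [ 0.6099 -0.2925  0.019 ] rot [3.1396e+00 8.0000e-04 1.2873e+00] F [ 0.3  0.6 -0.1] op 0.0698
shift [ 0.0005 -0.0011  0.001 ] turn [ 0.002   0.0008 -0.0007]
```

Settled. Closing the gripper.

```bash
python3 -m crank '[[0,-0.001,0.001,0.001,0.001,0],[0,-0.001,0.001,0.001,0.001,0],[0,-0.001,0.001,0.001,0.001,0],[0,-0.001,0.001,0.001,0.001,0],[0,-0.001,0.001,0.001,0.001,0]]' 0.02 45; python3 go.py w .609 -.2917 .15 1.288
```

```text
time: 4.4
tcp_pos: [0.6089, -0.2921, 0.0179]
tcp_rot: [3.141, -0.0, 1.287]
contact_force: [-0.4, -0.6, 0.2]
opening: 0.0443
t 4.4 tcp [ 0.6089 -0.2921  0.0179] rot [ 3.1408e+00 -3.0000e-04  1.2873e+00] F [-0.4 -0.6  0.2] op 0.0443
shift [ 5.000e-04  1.000e-04 -1.321e-01] turn [ 0.0008 -0.0003 -0.0007]
```

```bash
python3 -m crank '[[0,0,0,0,0,0],[0,0,0,0,0,0],[0,0,0,0,0,0],[0,0,0,0,0,0]]'; python3 go.py w .609 -.2917 .15 1.288
```

```text
time: 4.73
tcp_pos: [0.609, -0.2922, 0.0179]
tcp_rot: [3.141, -0.0, 1.287]
contact_force: [0.9, -0.7, -0.8]
opening: 0.036
t 4.73 tcp [ 0.609  -0.2922  0.0179] rot [ 3.1405e+00 -2.0000e-04  1.2873e+00] F [ 0.9 -0.7 -0.8] op 0.036
shift [ 0.0005 -0.     -0.1321] turn [ 0.001  -0.0002 -0.0007]
```

```bash
python3 -m crank '[[0,0,-0.02,0,0,0],[0,0,-0.055,0,0,0],[0,0,-0.09,0,0,0],[0,0,-0.12,0,0,0],[0,0,-0.132,0,0,0]]'; python3 go.py s 0 -.035 .1
```

```text
time: 5.15
tcp_pos: [0.6109, -0.2934, 0.1554]
tcp_rot: [3.134, 0.002, 1.287]
contact_force: [0.8, -0.6, -1.5]
opening: 0.0359
t 5.15 tcp [ 0.6109 -0.2934  0.1554] rot [3.1337e+00 1.8000e-03 1.2874e+00] F [ 0.8 -0.6 -1.5] op 0.0359
shift [ 0.3792 -0.1788  0.0114] turn [ 0.0072  0.0038 -0.5264]
```

```bash
python3 -m crank '[[0.04,-0.018,0.001,0.004,0.002,-0.06],[0.12,-0.057,0.004,0.007,0.004,-0.2],[0.25,-0.118,0.008,0.007,0.004,-0.35],[0.379,-0.179,0.011,0.007,0.004,-0.526],[0.379,-0.179,0.011,0.007,0.004,-0.526]]'; python3 go.py s 0 -.035 .1
```

```text
time: 5.57
tcp_pos: [0.5766, -0.0846, 0.147]
tcp_rot: [-3.14, -0.001, 1.819]
contact_force: [0.8, 1.4, -1.5]
opening: 0.0358
t 5.57 tcp [ 0.5766 -0.0846  0.147 ] rot [-3.140e+00 -1.300e-03  1.819e+00] F [ 0.8  1.4 -1.5] op 0.0358
shift [0.2065 0.0201 0.0052] turn [-0.0016 -0.0013  0.0052]
```

```bash
python3 -m crank '[[0.041,0.004,0.001,0,0,0.005],[0.082,0.008,0.002,0,0,0.005],[0.123,0.012,0.003,0,0,0.005],[0.164,0.016,0.004,0,0,0.005],[0.19,0.019,0.005,0,0,0.005]]'; python3 -m crank '[[0.01,0,0,0,0,0],[0.01,0,0,0,0,0],[0.01,0,0,0,0,0]]';python3 go.py s 0 -.035 .1
```

```text
time: 5.98
tcp_pos: [0.5462, 0.1078, 0.1407]
tcp_rot: [-3.138, -0.003, 1.816]
contact_force: [1.3, 0.6, -1.8]
opening: 0.0364
time: 6.23
tcp_pos: [0.543, 0.1175, 0.1396]
tcp_rot: [-3.136, -0.003, 1.817]
contact_force: [0.1, -1.3, -2.2]
opening: 0.0355
t 6.23 tcp [0.543  0.1175 0.1396] rot [-3.1359e+00 -2.6000e-03  1.8173e+00] F [ 0.1 -1.3 -2.2] op 0.0355
shift [ 0.0024  0.0031 -0.0024] turn [-0.0057 -0.0026  0.0035]
```

```bash
python3 -m crank '[[0,0.003,-0.002,-0.005,-0.002,0.003],[0,0.003,-0.002,-0.005,-0.002,0.003],[0,0.003,-0.002,-0.005,-0.002,0.003],[0,0.003,-0.002,-0.005,-0.002,0.003]]';cat > look.py <<'E'
import sys
from fit import *
from go import SE,SY
# draw held block predicted from tcp (base 18mm below tcp), jaw closed box, stop
n=sys.argv[1]; st=env.get_state()
x,y,z=st['tcp_pos']; w=st['tcp_rot'][2]-np.pi/2; j=(SE[0],SE[1],SY)
for v in ('scene','top'):
    s=env.snapshot(v); im=s['img'][:,:,::-1].copy()
    draw(s,block((x,y,w),z-.018),im)
    draw(s,box(j,-.045,-.03,.03,0,.02),im,(255,255,0)); draw(s,box(j,.005,.017,.03,0,.06),im,(255,0,255))
    x0,y0=((310,140) if v=='scene' else (80,150))
    cv2.imwrite(f'pics/{n}_{v}.png',cv2.resize(im[y0:y0+200,x0:x0+220],None,fx=3,fy=3,interpolation=cv2.INTER_CUBIC))
E
python3 look.py L1; python3 go.py s 0 -.035 .1
```

```text
time: 6.57
tcp_pos: [0.5463, 0.1171, 0.1416]
tcp_rot: [-3.141, -0.0, 1.813]
contact_force: [-0.1, -0.2, -2.1]
opening: 0.0358
t 6.67 tcp [0.5462 0.1175 0.1416] rot [-3.1410e+00 -5.0000e-04  1.8132e+00] F [-0.5  0.7 -1.9] op 0.0357
shift [ 0.0031  0.     -0.0003] turn [-0.0006 -0.0005 -0.0006]
```

View pics/L1_scene.png

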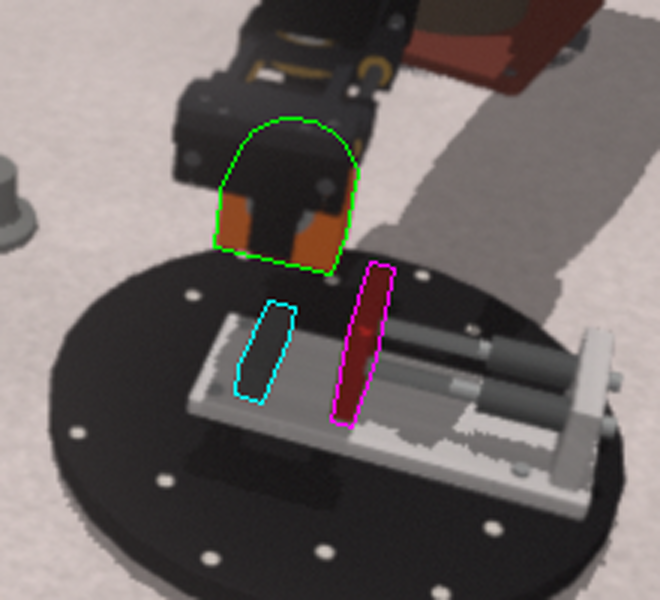

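View pics/L1_top.png

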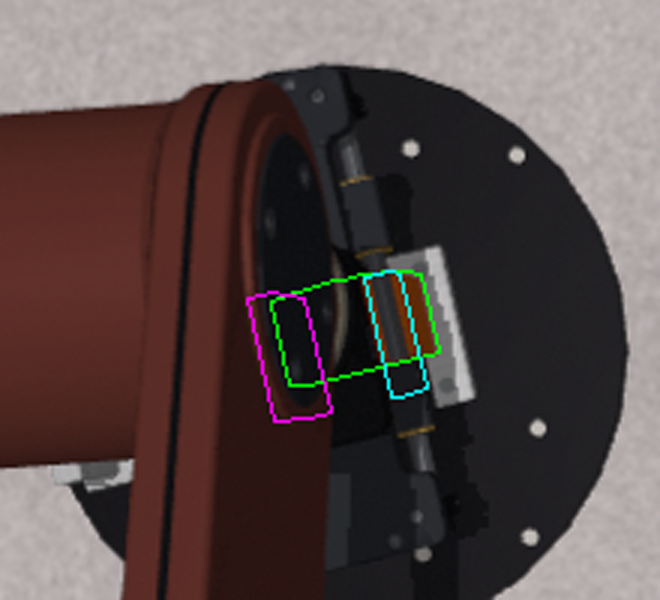

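The held block matches its predicted outline in the scene and top views, 35 mm on the stop side of the seat. The jaw is still closed. Next I'll lower it to 27 mm above the floor, which clears the 20 mm stop, and push the jaw with its end.

```bash
python3 -m crank '[[0.002,0,0.015,0,0,0],[0.003,0,0.035,0,0,0],[0.003,0,0.05,0,0,0],[0.003,0,0.055,0,0,0],[0.003,0,0.055,0,0,0]]'; python3 -m crank '[[0,0,0,0,0,0],[0,0,0,0,0,0]]'; python3 go.py s 0 -.035 .045;python3 go.py s 0 .005 .045
```

```text
time: 7.08
tcp_pos: [0.5441, 0.12, 0.085]
tcp_rot: [-3.138, -0.001, 1.813]
contact_force: [-1.0, 1.3, -1.6]
opening: 0.0355
time: 7.25
tcp_pos: [0.5447, 0.1199, 0.0859]
tcp_rot: [-3.139, -0.001, 1.813]
contact_force: [0.3, -0.3, -1.8]
opening: 0.0357
t 7.25 tcp [0.5447 0.1199 0.0859] rot [-3.1387e+00 -8.0000e-04  1.8126e+00] F [ 0.3 -0.3 -1.8] op 0.0357
shift [ 0.0004  0.0009 -0.0011] turn [-0.0029 -0.0008 -0.0012]
t 7.25 tcp [0.5447 0.1199 0.0859] rot [-3.1387e+00 -8.0000e-04  1.8126e+00] F [ 0.3 -0.3 -1.8] op 0.0357
shift [ 0.0404  0.0008 -0.0011] turn [-0.0029 -0.0008 -0.0012]
```

```bash
python3 -m crank '[[0.008,0.001,-0.001,-0.003,-0.001,-0.001],[0.016,0.001,-0.001,-0.003,-0.001,-0.001],[0.024,0.001,-0.001,-0.003,-0.001,-0.001],[0.032,0.001,-0.001,-0.003,-0.001,-0.001],[0.04,0.001,-0.001,-0.003,-0.001,-0.001]]'; python3 -m crank '[[0.001,0,0,0,0,0],[0.001,0,0,0,0,0],[0.001,0,0,0,0,0]]'; python3 go.py s 0 .006 .045; python3 look.py L2
```

```text
time: 7.67
tcp_pos: [0.5377, 0.1582, 0.0884]
tcp_rot: [3.138, 0.004, 1.814]
contact_force: [3.7, -9.4, -1.7]
opening: 0.0357
time: 7.92
tcp_pos: [0.5377, 0.159, 0.089]
tcp_rot: [3.138, 0.006, 1.815]
contact_force: [0.1, -4.8, -3.3]
opening: 0.0359
t 7.92 tcp [0.5377 0.159  0.089 ] rot [3.1375 0.006  1.8148] F [ 0.1 -4.8 -3.3] op 0.0359
shift [ 0.0018 -0.0018  0.002 ] turn [0.0041 0.006  0.001 ]
```

View pics/L2_scene.png

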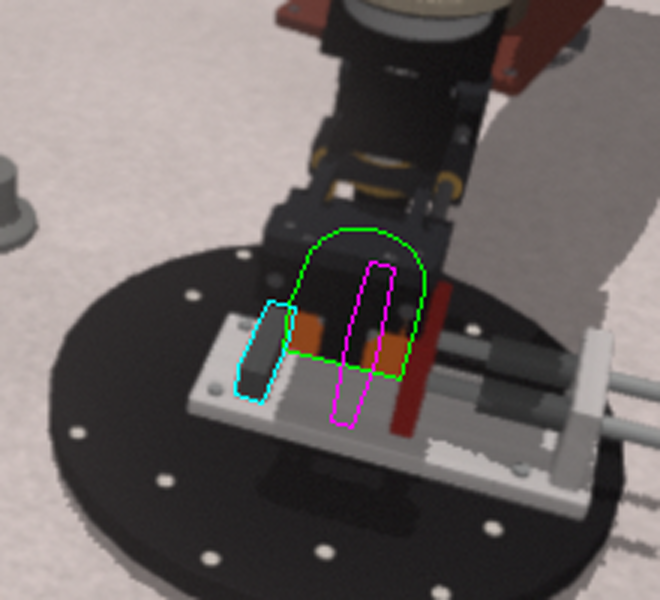

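The jaw is pressed back about 30 mm. The block's rear end is about 4–5 mm clear of the stop and still square in the fingers. Lowering it now.

```bash
python3 -m crank '[[0.003,-0.001,0.004,0.004,0.006,0],[0.003,-0.002,0.01,0.004,0.006,0.001],[0.003,-0.002,0.016,0.004,0.006,0.001],[0.003,-0.002,0.021,0.004,0.006,0.001],[0.003,-0.002,0.023,0.004,0.006,0.001]]'; python3 -m crank '[[0,0,0,0,0,0],[0,0,0,0,0,0]]'; python3 go.py s 0 .006 .018; python3 look.py L3
```

```text
time: 8.43
tcp_pos: [0.5365, 0.1609, 0.0671]
tcp_rot: [3.139, 0.002, 1.814]
contact_force: [1.3, -5.5, 1.1]
opening: 0.036
time: 8.6
tcp_pos: [0.5368, 0.1603, 0.0676]
tcp_rot: [3.138, 0.004, 1.814]
contact_force: [2.0, -6.9, -4.2]
opening: 0.0356
t 8.6 tcp [0.5368 0.1603 0.0676] rot [3.1383 0.0044 1.8145] F [ 2.  -6.9 -4.2] op 0.0356
shift [ 0.0003 -0.0013  0.0076] turn [0.0033 0.0044 0.0007]
```

View pics/L3_scene.png

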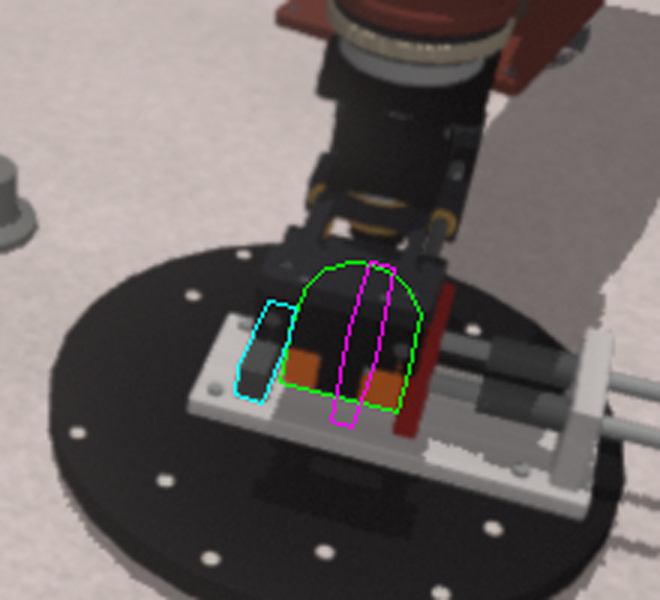

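```bash
python3 -m crank '[[0.001,-0.001,0.003,0.003,0.004,0],[0.001,-0.001,0.005,0.003,0.004,0],[0.001,-0.001,0.006,0.003,0.004,0],[0.001,-0.001,0.006,0.003,0.004,0]]'; python3 go.py s 0 .006 .018;  python3 -m crank '[[0,0,0.001,0,0,0],[0,0,0.0015,0,0,0],[0,0,0.0015,0,0,0]]'; python3 go.py s 0 .006 .018
```

```text
time: 9.03
tcp_pos: [0.5371, 0.1607, 0.0629]
tcp_rot: [3.138, 0.002, 1.815]
contact_force: [2.0, -4.8, -1.5]
opening: 0.0357
t 9.03 tcp [0.5371 0.1607 0.0629] rot [3.1385e+00 2.5000e-03 1.8147e+00] F [ 2.  -4.8 -1.5] op 0.0357
shift [-0.     -0.0016  0.0029] turn [0.0031 0.0025 0.0009]
time: 9.28
tcp_pos: [0.5378, 0.1603, 0.0625]
tcp_rot: [3.137, 0.005, 1.815]
contact_force: [-0.1, -6.0, -0.1]
opening: 0.0354
t 9.28 tcp [0.5378 0.1603 0.0625] rot [3.1372 0.0046 1.8152] F [-0.1 -6.  -0.1] op 0.0354
shift [ 0.0006 -0.0021  0.0025] turn [0.0044 0.0046 0.0014]
```

```bash
python3 -m crank '[[0.001,-0.001,0.002,0.003,0.004,0],[0.001,-0.002,0.003,0.004,0.005,0],[0.001,-0.002,0.003,0.004,0.005,0],[0.001,-0.002,0.003,0.004,0.005,0]]'; python3 go.py s 0 .006 .018;  python3 -m crank '[[0,0,0.001,0,0,0],[0,0,0.001,0,0,0],[0,0,0.001,0,0,0]]'; python3 go.py s 0 .006 .018; python3 look.py L4
```

```text
time: 9.62
tcp_pos: [0.5374, 0.1606, 0.0613]
tcp_rot: [3.137, 0.002, 1.815]
contact_force: [2.1, -5.5, 0.0]
opening: 0.0356
t 9.62 tcp [0.5374 0.1606 0.0613] rot [3.1374e+00 1.8000e-03 1.8153e+00] F [ 2.1 -5.5  0. ] op 0.0356
shift [ 0.0002 -0.0019  0.0013] turn [0.0042 0.0018 0.0016]
time: 9.87
tcp_pos: [0.5379, 0.1601, 0.0613]
tcp_rot: [3.136, 0.004, 1.816]
contact_force: [0.1, -5.6, -0.8]
opening: 0.0354
t 9.87 tcp [0.5379 0.1601 0.0613] rot [3.1364 0.004  1.8159] F [ 0.1 -5.6 -0.8] op 0.0354
shift [ 0.0008 -0.0023  0.0013] turn [0.0052 0.004  0.0021]
```

View pics/L4_scene.png

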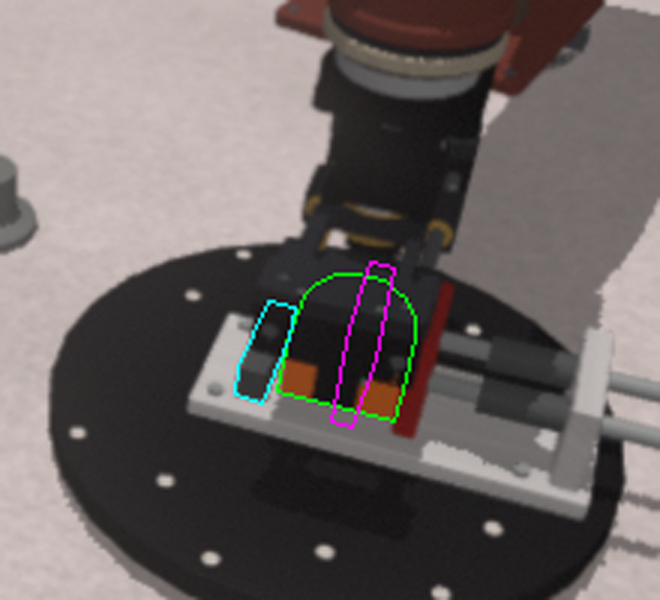

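```bash
python3 -m crank '[[0.001,-0.002,0.001,0.004,0.004,0.002],[0.001,-0.003,0.002,0.006,0.004,0.002],[0.001,-0.003,0.003,0.006,0.004,0.002],[0.001,-0.003,0.003,0.006,0.004,0.002]]'; python3 go.py s 0 .006 .018
```

```text
time: 10.3
tcp_pos: [0.5368, 0.1601, 0.0601]
tcp_rot: [3.138, 0.002, 1.814]
contact_force: [3.2, -5.7, 0.4]
opening: 0.0358
t 10.3 tcp [0.5368 0.1601 0.0601] rot [3.1384e+00 2.2000e-03 1.8141e+00] F [ 3.2 -5.7  0.4] op 0.0358
shift [ 0.0005 -0.0011  0.0001] turn [0.0032 0.0022 0.0003]
```

```bash
python3 -m crank '[[0.001,-0.002,0.001,0.003,0.003,0],[0.001,-0.003,0.003,0.005,0.003,0],[0.001,-0.003,0.003,0.005,0.003,0],[0.001,-0.003,0.003,0.005,0.003,0]]'; python3 go.py s 0 .006 .018
```

```text
time: 10.63
tcp_pos: [0.5363, 0.1603, 0.06]
tcp_rot: [3.138, 0.001, 1.814]
contact_force: [1.5, -6.1, 5.2]
opening: 0.0359
t 10.63 tcp [0.5363 0.1603 0.06  ] rot [3.1379e+00 1.5000e-03 1.8144e+00] F [ 1.5 -6.1  5.2] op 0.0359
shift [ 0.0002 -0.0007 -0.    ] turn [0.0037 0.0015 0.0006]
```

The block is on the floor: Fz is +5 N and TCP z is 0.060, as predicted. Releasing now.

```bash
python3 -m crank '[[0,0,0,0,0,0],[0,0,0,0,0,0],[0,0,0,0,0,0],[0,0,0,0,0,0],[0,0,0,0,0,0]]' 0.066; python3 -m crank '[[0,0,0,0,0,0],[0,0,0,0,0,0],[0,0,0,0,0,0]]';python3 go.py s 0 .006 .12; python3 look.py L5
```

```text
time: 11.05
tcp_pos: [0.5361, 0.1607, 0.06]
tcp_rot: [3.138, 0.001, 1.815]
contact_force: [-0.3, 0.4, -0.1]
opening: 0.0607
time: 11.3
tcp_pos: [0.536, 0.1608, 0.0598]
tcp_rot: [3.138, 0.001, 1.815]
contact_force: [-0.8, 0.2, 0.2]
opening: 0.0653
t 11.3 tcp [0.536  0.1608 0.0598] rot [3.1382e+00 1.2000e-03 1.8149e+00] F [-0.8  0.2  0.2] op 0.0653
shift [-0.0004 -0.0002 -0.1022] turn [0.0034 0.0012 0.0011]
```

View pics/L5_scene.png

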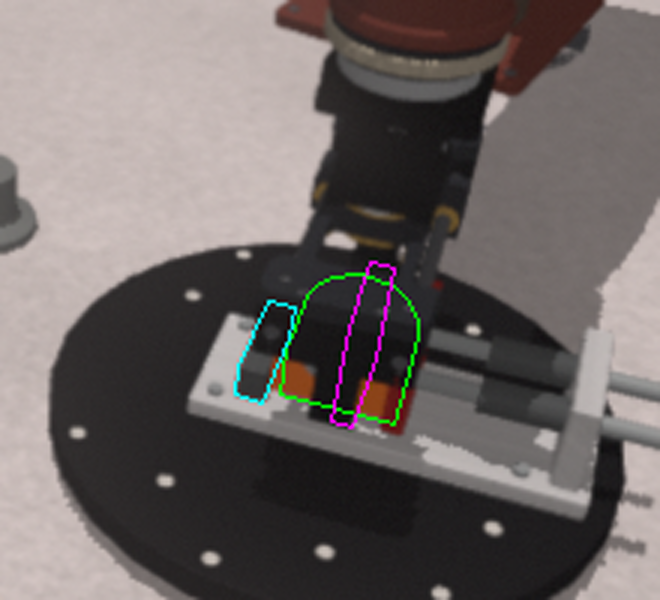

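The jaw closed and moved the block toward the stop, and no load remains on the tool. Rising straight up.

```bash
python3 -m crank '[[0,0,-0.01,0,0,0],[0,0,-0.03,0,0,0],[0,0,-0.06,0,0,0],[0,0,-0.1,0,0,0],[0,0,-0.13,0,0,0]]'; python3 -m crank '[[-0.03,0,-0.03,0,0,0],[-0.07,0,-0.05,0,0,0],[-0.11,0,-0.05,0,0,0],[-0.15,0,-0.05,0,0,0],[-0.19,0,-0.05,0,0,0]]'
```

```text
time: 11.82
tcp_pos: [0.5359, 0.1608, 0.1931]
tcp_rot: [3.136, 0.001, 1.815]
contact_force: [0.7, 0.2, -0.4]
opening: 0.0659
time: 12.23
tcp_pos: [0.5821, -0.0249, 0.2456]
tcp_rot: [3.134, 0.002, 1.815]
contact_force: [2.2, -0.2, -0.2]
opening: 0.066
```

```bash
python3 -m crank '[[-0.04,0,0,0,0,0],[-0.08,0,0,0,0,0],[-0.1,0,0,0,0,0],[-0.1,0,0,0,0,0]]'; cat > chk.py <<'E'
from fit import *
from go import SE,SY
T=env.snapshot('top'); S=env.snapshot('scene'); save(T,'end_top'); save(S,'end_scene')
j=(SE[0],SE[1],SY)
z0=.042
for col,pt,ps,M,p0 in (('orange',(190,263),(425,235),lambda p:block(p,.042),np.r_[SE[:2],SY]),):
    mt=colmask(T,col,pt); ms=colmask(S,col,ps); print(mt.sum(),ms.sum())
    for v in ([(T,mt)],[(S,ms)]):
        p,c=fit(v,M,p0); q=R.from_euler('z',-SY).apply(np.r_[p[:2]-SE[:2],0]); print('block in seat',np.round(q[:2],4),'yaw off',round(p[2]-SY,3),'cost',round(c,3))
b,_=fit([(T,colmask(T,'blue',(489,308)))],block,np.r_[.4748,-.3032,.147]); print('blue',np.round(b,4))
for s,n in((T,'top'),(S,'scene')):
    im=s['img'][:,:,::-1].copy()
    draw(s,block((*seat0,SY),.042) if False else block(j,.042),im)
    draw(s,box(j,.03,.042,.03,0,.06),im,(255,0,255)); draw(s,box(j,-.045,-.03,.03,0,.02),im,(255,255,0))
    x0,y0=((310,140) if n=='scene' else (80,150))
    cv2.imwrite(f'pics/chk_{n}.png',cv2.resize(im[y0:y0+200,x0:x0+220],None,fx=3,fy=3,interpolation=cv2.INTER_CUBIC))
E
python3 chk.py
```

```text
time: 12.57
tcp_pos: [0.6067, -0.1268, 0.2466]
tcp_rot: [3.133, 0.004, 1.811]
contact_force: [-0.6, -0.0, -0.3]
opening: 0.0662
1199.0 1650.0
block in seat [0.0001 0.0019] yaw off -0.025 cost 0.059
block in seat [-0.0009 -0.0008] yaw off 0.028 cost 0.027
blue [ 0.4782 -0.2591 -0.2831]
```

View pics/chk_scene.png

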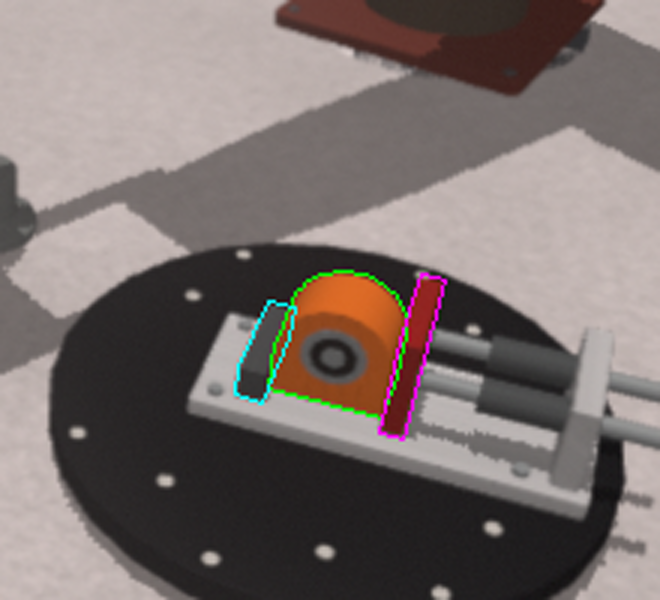

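View pics/chk_top.png

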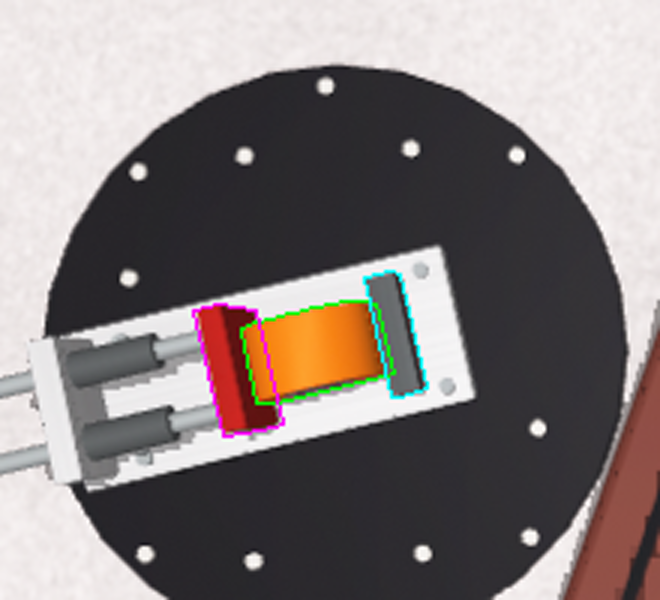

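```bash
python3 - <<'E'
from fit import *
import pickle
b=pickle.load(open('poses.pkl','rb'))[1]
s=env.snapshot('scene'); im=s['img'][:,:,::-1].copy(); draw(s,block(b),im); cv2.imwrite('pics/fin.png',im); st=env.get_state(); print(st['time'],st['contact_force'])
E
```

```text
12.7167 [0.39416667 0.19473023 0.65856596]
```

View pics/fin.png

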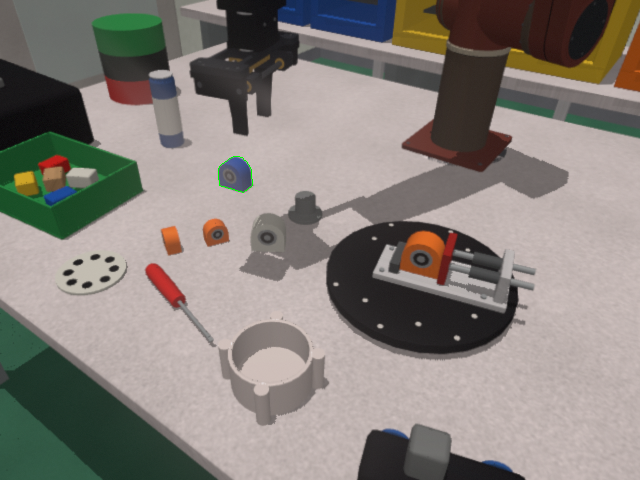

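The blue block is still exactly inside its original outline at (235,174). The orange block is in the clamp at (424,255) and the robot is clear of everything. Handing in.

```bash
python3 -c "
from rig import env
print(env.close_job())"
```

```text
the job is handed in; nothing more can be done
None
```

The orange block is in the clamp and the job is handed in, at about 12.7 s of the 38 s allowed. I gripped the largest orange block across its 36 mm and pushed the red jaw back about 30 mm with the block's end. I then lowered it to the floor (contact showed as about +5 N), released it, and the jaw slid it to the stop.

**Block position:** it stands upright on the clamp floor, between stop and jaw. Both cameras put it within about 2 mm of the seat in x and y. The fitted yaw errors are small and of opposite sign: −0.025 rad from the top view and +0.028 rad from the scene view. I read that as square within the measuring error. The jaw is where an opening of 0.025 m would put it.

**Blue block:** my last top-view fit gave a wrong pose for it. I put that down to the arm blocking part of that view, but did not check that picture. In the final scene view it sits exactly on its original outline, so it has not moved.

**Robot:** at hand-in it was touching nothing, and the measured force was under 1 N.

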